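# Hold a slide flush on a tilting microscope stage

### The job

Put the spool-shaped tilt head over the stand's upright spindle until its flange sits fully on the stand, and let go of it. Then pick up the slide carrier by its fin, tilt it to the slope of the head's steel plate and hold its glass underside flush and centred there, long sides in line, pressing gently (a few newtons). Finish while still gripping and pressing it, and leave the other things on the bench alone.

Things in the scene. Friction and masses are not known exactly. Their poses are not given: they have to be found in the camera images.
- stand: Fixed spindle stand: a grey plate 110 x 110 x 15 mm high with a bright steel spindle standing up in its middle, 12 mm diameter, rising 36 mm above the plate (51 mm above the bench), its last 8 mm tapering to 6 mm diameter. Origin: centre of the underside, on the bench; z up.
- seat (a point): Centre of the stand's top surface, at the foot of the spindle, 15 mm above the bench: where the centre of the tilt head's underside must come. z up.
- head: Loose aluminium spool, about 0.41 kg: flange 60 mm diameter x 6 mm, drum 44 mm diameter up to 46 mm; bore 15 mm diameter, open below, 40 mm deep. A hinge along its y axis, 55 mm up, carries the plate of face. Origin: centre of underside; z up the bore. Grip the drum from above, closing along y (plate is narrower there), about 36 mm up. On the spindle it turns freely; any heading will do.
- face (a point): Centre of the upper face of the head's steel plate, 60 (x) x 34 (y) x 6 mm. x runs up the slope, y along the hinge, z out of the face. It slopes 0.12 to 0.36 rad about the head's y axis, high end at the head's +x, different each time. A stiff friction hinge (0.6 N m) holds it: pushes under 10 N do not move it. At zero slope the point is 61 mm above the head's underside.
- carrier: Loose slide carrier, about 70 g: glass-bottomed plate 76 (x) x 28 (y) x 6 mm thick, with an upright white fin on its middle, 36 (x) x 12 mm (y), from 6 to 42 mm above the underside. Origin: centre of the flat glass underside; z up the fin. It lies glass down; grip the fin across its 12 mm, about 28 mm above the underside. Either end may point up the slope.
- reagent: Bystander: amber bottle 56 mm diameter, 100 mm tall, standing on the bench. Origin: centre of the underside.
- jar: Bystander: pale jar with a white lid, 60 mm diameter, 65 mm tall, standing on the bench. Origin: centre of the underside.
- slidebox: Bystander: closed grey and black slide box 100 x 85 x 35 mm, lying on the bench. Origin: centre of the underside.
There are look-alikes about, which are no part of the job. Leave any orange or red look-alike of the head alone.

How it is judged:
By the outcome, as a careful person would: the job done as asked, in the order asked, and still so for the second after the job is handed in, while the arm keeps its last pose, push and grip.
It also fails if it takes over 61 s, if anything falls off the work surface, if the arm or the gripper's body presses on something with over 40 N, if the wrist force passes 120 N, or if a joint passes its speed limit or range.

### The arm

A 6-joint arm with a two-finger parallel gripper is mounted at the origin on the work surface. World frame = base frame: x ahead of the robot, y to its left, z up, the work surface at z = 0. Lengths are in m, angles in rad, forces in N, time in s.
With the tool pointing down it reaches from about 0.425 to 0.95 m from the base axis. Payload 14.7 kg.
Tool frame: the origin (TCP) lies midway between the tips of the shut fingers; the grasp point (between the pads) lies 19 mm behind it; y points along the fingers, z is the direction in which the jaws open and shut, and the axes are right-handed (so a half turn about y gives the same grasp; the last joint's range is limited). The gripper opens to 85 mm and grips with 20 to 120 N. Pads are 22 mm wide; open, the fingers measure 114 mm over their backs; the gripper's body (76 mm by 85 mm) begins 54 mm behind the grasp point. The pads swing forward as they close: fully open they stand 13 mm farther back than shut.
Start: joints at [-1.36, 0.48, 1.596, -0, 1.065, -0.047], TCP at [0.166, -0.629, 0.191] pointing down, gripper open.
Joint ranges: [-2.75, 2.75], [-0.82, 2.05], [0.23, 2.67], [-1.56, 4.7], [0.09, 2.69], [-2.92, 2.92]. Speed limits (rad/s): [1.89, 1.89, 2.39, 3.01, 3.01, 3.01].

### API

Orientations are given as [roll, pitch, yaw] about the fixed x, y, z axes, in that order (R = Rz(yaw) Ry(pitch) Rx(roll)).
In Python, from bench import bot gives the robot as it stands. The module is installed in compiled form; this text tells all that it offers. Calls block until the motion is done:
- bot.move_to(position, orientation): joint-space move of the TCP to a pose.
- bot.move_straight(position, rot=None, velocity=0.15, contact_N=None): straight line of the TCP; rot=None keeps the orientation; velocity is the mean speed in m/s. With contact_N (N) it stops when the force on the tool has changed by that much, and returns True; else False.
- bot.goto_joints(angles): joint-space move.
- bot.command_gripper(opening, force=None): opening from 0.0 (shut) to 1.0 (fully open); force is the grip in N (None keeps the last); returns when the fingers have stopped.
- bot.dwell(seconds).
- bot.ik(position, orientation): joint angles nearest the present ones, or None.
- bot.camera(name): name is "scene" or "top" or "wrist"; returns a dict with "pixels" (420x560x3 uint8, red, green, blue), "fx", "fy", "cx", "cy" (pixels), "origin" and "rotation" of the camera in the world. Camera axes: x right, y up, looking along -z (the intrinsics and any distortion apply to the point x, -y, -z); pixel columns grow to the right and rows downward; lengths in m; the calibration is good to about 2 mm. A picture is of the moment at which its call begins. There is no depth.
A pose or a line that the arm cannot do raises bot.Unreachable and nothing moves.
- bot.job_done(): hands the job in, once; it reports no verdict.
Readings, each from a call of its own:
- bot.read_time(): time.
- bot.read_joint_pos(): joint angles.
- bot.read_qd(): joint speeds.
- bot.read_tau(): joint torques, N m.
- bot.read_tool_pos(): TCP position.
- bot.read_tool_rot(): TCP orientation.
- bot.read_contact_force(): force on the tool from outside, world axes, zero at the start.
- bot.read_ft_torque(): the same for the moment, N m.
- bot.read_width(): opening from 0.0 (shut) to 1.0 (fully open).
Only numpy, scipy, OpenCV 4.12 (cv2) and the standard library are available. Lean on these libraries where they do the work, as an engineer would, in place of code of your own. Each camera call takes 0.05 s, during which the arm holds its last target. There are 200 camera calls.

## Working session

There is one attempt and no reset: what is moved stays moved. The work goes in short steps, each a Python script; the robot and the scene stay as the last script left them, time stands still between calls to the robot, and variables do not carry over. Pictures are saved under pics/ and viewed, on a budget of 17 in all, crops included, one or two more only if the job needs it, and the job is handed in when it is done.

```bash
mkdir -p pics; ls; python3 - <<'E'
from bench import bot
import cv2,numpy as np
for n in("scene","top"):
    c=bot.camera(n); cv2.imwrite(f"pics/{n}0.png",c["pixels"][:,:,::-1])
    print(n,{k:(np.round(v,4).tolist() if k!="pixels" else 0) for k,v in c.items()})
print(bot.read_tool_rot(),bot.read_time(),bot.read_width())
E
```

```text
pics
scene {'pixels': 0, 'fx': 427.881, 'fy': 427.881, 'cx': 278.8248, 'cy': 207.3094, 'origin': [1.077, -0.8082, 0.8548], 'rotation': [0.9111, -0.0004, 0.5092]}
top {'pixels': 0, 'fx': 391.582, 'fy': 391.582, 'cx': 276.7988, 'cy': 207.149, 'origin': [0.4814, 0.0979, 1.0241], 'rotation': [0.09, 0.0023, -1.591]}
[-1.57188036e+00  5.51575910e-05 -2.88382078e+00] 0.1 1.0010634011453723
```

View pics/top0.png

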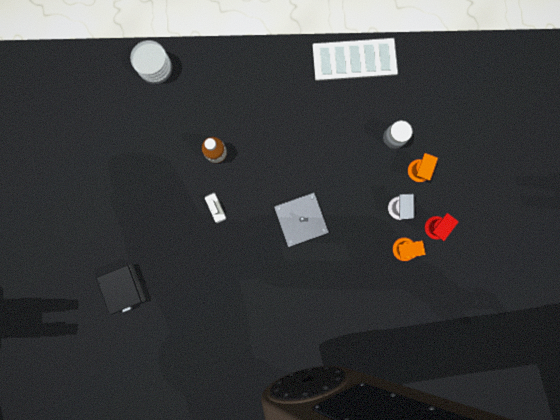

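View pics/scene0.png

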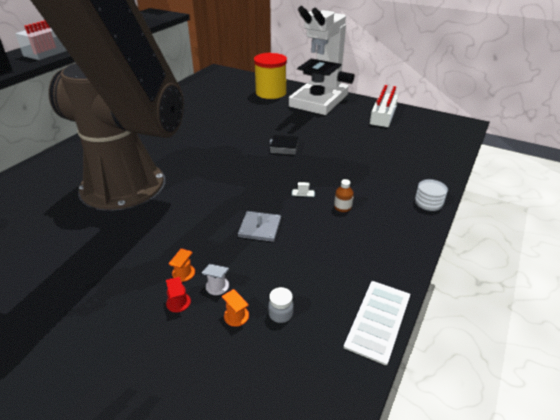

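The top view shows the stand at about (302,220), the aluminium head at (401,207) with its plate's long side running vertically in the image, and the carrier at (215,208). The orange and red look-alikes surround the head. The scene view confirms this layout. Next I get rough positions and wrist close-ups.

```bash
cat > h.py <<'E'
from bench import bot
import cv2,numpy as np
from scipy.spatial.transform import Rotation as Ro
pi=np.pi
def cam(n,f=None):
    c=bot.camera(n); c["R"]=Ro.from_euler("xyz",c["rotation"]).as_matrix() if np.ndim(c["rotation"])==1 else np.array(c["rotation"])
    c["o"]=np.array(c["origin"])
    if f: cv2.imwrite("pics/"+f,c["pixels"][:,:,::-1])
    return c
def ray(c,u,v):
    d=c["R"]@np.array([(u-c["cx"])/c["fx"],-(v-c["cy"])/c["fy"],-1]); return d/np.linalg.norm(d)
def cast(c,u,v,z):
    d=ray(c,u,v); return c["o"]+d*(z-c["o"][2])/d[2]
def proj(c,p):
    q=c["R"].T@(np.array(p)-c["o"]); return np.array([c["cx"]-c["fx"]*q[0]/q[2],c["cy"]+c["fy"]*q[1]/q[2]])
def meet(c1,p1,c2,p2):
    A=[];b=[]
    for c,p in((c1,p1),(c2,p2)):
        d=ray(c,*p);P=np.eye(3)-np.outer(d,d);A.append(P);b.append(P@c["o"])
    return np.linalg.solve(A[0]+A[1],b[0]+b[1])
def down(yaw): return [-pi/2,0,yaw]
E
python3 - <<'E'
from h import *
t=cam("top");s=cam("scene")
for n,u,v,z,u2,v2 in(("stand",302,220,.015,260,227),("spindletip",303,218,.051,262,217),("headplate",406.5,206,.061,215,271),("flange",397,208,.006,217,287),("carrier",215,208,.006,303,193),("orangeA",421,168,.03,236,303),("red",440,227,.03,178,295),("orangeB",405,249,.03,181,265),("jar",398,134,.065,281,297),("bottle",209,143,.1,346,183)):
    print(n,cast(t,u,v,z).round(3),cast(s,u2,v2,z).round(3),meet(t,(u,v),s,(u2,v2)).round(3))
p=cast(t,406,206,.061)
for z in(.3,.28,.25):
    try:
        bot.move_to([p[0]-.03,p[1],z],down(-pi)); break
    except bot.Unreachable: print("unreach",z)
w=cam("wrist","w1.png"); print(w["o"],w["R"].round(3),w["fx"],bot.read_tool_pos(),bot.read_time())
E
```

```text
stand [0.538 0.034 0.015] [0.547 0.025 0.015] [0.539 0.034 0.005]
spindletip [0.541 0.034 0.051] [0.551 0.031 0.051] [0.544 0.035 0.045]
headplate [ 0.565 -0.222  0.061] [ 0.565 -0.224  0.061] [ 0.565 -0.223  0.059]
flange [ 0.565 -0.215  0.006] [ 0.568 -0.228  0.006] [ 0.564 -0.219 -0.005]
carrier [0.574 0.26  0.006] [0.577 0.256 0.006] [0.575 0.26  0.003]
orangeA [ 0.665 -0.274  0.03 ] [ 0.653 -0.263  0.03 ] [ 0.661 -0.271  0.042]
red [ 0.512 -0.314  0.03 ] [ 0.513 -0.313  0.03 ] [ 0.513 -0.313  0.03 ]
orangeB [ 0.458 -0.223  0.03 ] [ 0.453 -0.228  0.03 ] [ 0.456 -0.225  0.029]
jar [ 0.745 -0.208  0.065] [ 0.754 -0.219  0.065] [ 0.749 -0.211  0.054]
bottle [0.723 0.258 0.1  ] [0.725 0.251 0.1  ] [0.723 0.259 0.095]
[ 0.60907246 -0.22177675  0.48289907] [[-0.001  0.956  0.293]
 [-1.    -0.001 -0.   ]
 [-0.    -0.293  0.956]] 350.1352546076916 [ 0.53429454 -0.22122453  0.29974368] 2.2667
```

View pics/w1.png

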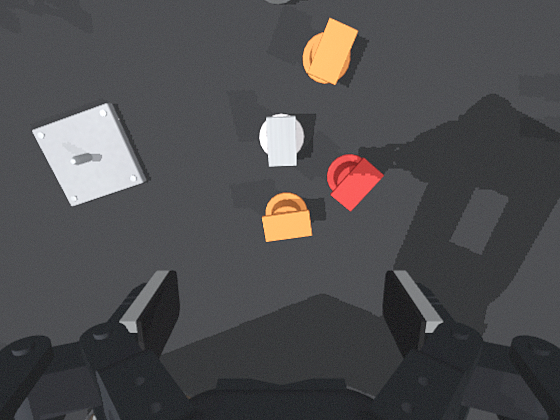

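The wrist view shows the head at about (282,138), the red look-alike at (354,182) and the oranges at (329,52) and (287,217). The stand is at (88,155). The plate's long side runs along world x, and there is room for partly opened fingers. I'll go closer for two views.

```bash
python3 - <<'E'
from h import *
import pickle
im=[];L=[]
for i,dx in enumerate((-.05,.03)):
    bot.move_to([.565+dx,-.222,.19],down(-pi))
    w=cam("wrist",f"a{i}.png"); L.append(w)
    q=proj(w,[.565,-.222,.05]).astype(int); print(q)
    y0=max(q[1]-75,0);x0=q[0]-75;print("crop",x0,y0)
    im.append(cv2.resize(w["pixels"][y0:y0+150,x0:x0+100+50],(400,400),interpolation=cv2.INTER_CUBIC))
pickle.dump(L,open("a.pkl","wb"))
cv2.imwrite("pics/a.png",np.hstack(im)[:,:,::-1])
E
```

```text
[279 131]
crop 204 56
[279 216]
crop 204 141
```

View pics/a.png

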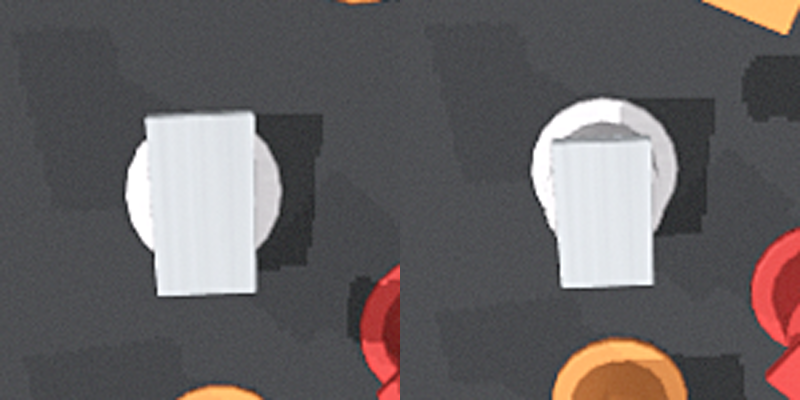

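The two crops show the plate's upper corners clearly. The wider end is the upper one (world +x), so that is the high end. I'll triangulate the corners.

```bash
cat >> h.py <<'E'
def plate(P):
    """P: TL,TR,BR,BL (T = high end) -> centre, up-slope dir, slope, lengths"""
    TL,TR,BR,BL=P; x=(TL+TR-BL-BR)/2; y=(TL+BL-TR-BR)/2
    return P.mean(0),np.arctan2(x[1],x[0]),np.arctan2(y[1],y[0])-pi/2,np.arcsin(x[2]/np.linalg.norm(x)),np.linalg.norm(x),np.linalg.norm(y)
E
python3 - <<'E'
from h import *
import pickle
L=pickle.load(open("a.pkl","rb")); k=150/400
A=np.array([(146,118),(253,114),(256,292),(159,295)])*k+[204,56]
B=np.array([(152,143),(250,141),(253,284),(162,287)])*k+[204,141]
P=np.array([meet(L[0],a,L[1],b) for a,b in zip(A,B)])
print(P.round(4),*plate(P))
# flange bottom outline extents at z~.006 : left/right columns
for w,o,l,r,row,top in((L[0],(204,56),126,281,193,None),(L[1],(204,141),531,677,170,97)):
    s=0 if l<400 else 400
    a=cast(w,(l-s)*k+o[0],row*k+o[1],.005);b=cast(w,(r-s)*k+o[0],row*k+o[1],.005);print("flange",a.round(4),b.round(4),(a+b)/2)
    if top: print("flange far",cast(w,(605-s)*k+o[0],top*k+o[1],.006))
E
```

```text
[[ 0.5916 -0.2048  0.0668]
 [ 0.5928 -0.2382  0.0685]
 [ 0.5343 -0.2408  0.0541]
 [ 0.5335 -0.2072  0.0549]] [ 0.56304541 -0.22275267  0.0610998 ] 0.043214417766542 0.030510042261615133 0.2215377520846024 0.059812308157105136 0.03350788777670716
flange [ 0.5643 -0.1928  0.005 ] [ 0.5642 -0.2526  0.005 ] [ 0.56426606 -0.22266313  0.005     ]
flange [ 0.5641 -0.1925  0.005 ] [ 0.5642 -0.2527  0.005 ] [ 0.56415465 -0.2226035   0.005     ]
flange far [ 0.5949736  -0.22297982  0.006     ]
```

Measured plate size is 59.8 x 33.5 mm and the flange is 60 mm, both matching the given sizes. The head is at (0.5643, -0.2227), heading about 0.037, slope about 0.22. Next I measure the stand and carrier close up before grasping.

```bash
python3 - <<'E'
from h import *
import pickle
im=[];L=[]
for i,(x,y,zz) in enumerate(((.489,.034,.05),(.569,.034,.05),(.515,.26,.02),(.595,.26,.02))):
    bot.move_to([x,y,.2],down(-pi))
    w=cam("wrist"); 
    q=proj(w,[(.539,.575)[i//2],y,zz]).astype(int); w["crop"]=(q[0]-75,q[1]-56); print(w["crop"])
    x0,y0=w["crop"]; L.append(w)
    im.append(cv2.resize(w["pixels"][y0:y0+112,x0:x0+150],(400,299),interpolation=cv2.INTER_CUBIC))
pickle.dump(L,open("b.pkl","wb"))
cv2.imwrite("pics/b.png",np.vstack([np.hstack(im[:2]),np.hstack(im[2:])])[:,:,::-1])
print(bot.read_time())
E
```

```text
(np.int64(204), np.int64(74))
(np.int64(204), np.int64(156))
(np.int64(204), np.int64(61))
(np.int64(203), np.int64(139))
6.3417
```

View pics/b.png

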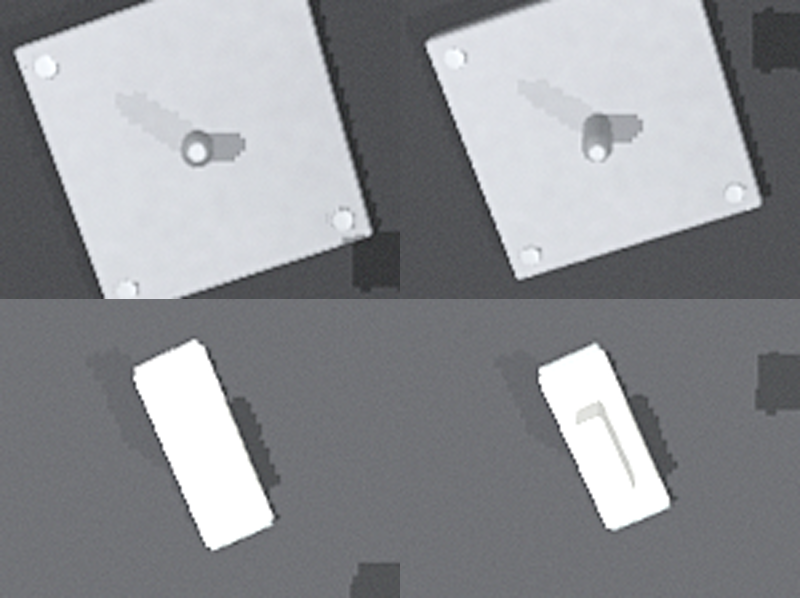

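The upper crops show the spindle tip at (198,152) and (597,153), plus clean stand corners. The lower crops show the white carrier rectangle with its fin.

```bash
python3 - <<'E'
from h import *
import pickle
L=pickle.load(open("b.pkl","rb")); k=150/400
f=lambda i,u,v:(u*k+L[i]["crop"][0],v*k+L[i]["crop"][1])
print("tip",meet(L[0],f(0,198,152),L[1],f(1,197,153)))
for i,p in((0,(198,152)),(1,(197,153))): print("tip@.051",cast(L[i],*f(i,*p),.051).round(4))
for i,a,b in((0,(15,49),(371,234)),(1,(27,42),(360,205))):
    A=cast(L[i],*f(i,*a),.015);B=cast(L[i],*f(i,*b),.015);print("stand",((A+B)/2).round(4),"diag",np.linalg.norm(A-B))
for i in(2,3):
    w=L[i];x0,y0=w["crop"];g=cv2.cvtColor(w["pixels"],cv2.COLOR_RGB2GRAY);m=np.zeros_like(g);m[y0:y0+112,x0:x0+150]=(g[y0:y0+112,x0:x0+150]>170)
    cs,_=cv2.findContours(m,cv2.RETR_EXTERNAL,cv2.CHAIN_APPROX_NONE);c=max(cs,key=cv2.contourArea)[:,0].astype(float)
    P=np.array([cast(w,*p,.006)[:2] for p in c])
    r=cv2.minAreaRect((P*1000).astype(np.float32));b=cv2.boxPoints(r)
    e=max((b[1]-b[0],b[2]-b[1]),key=np.linalg.norm);print("carrier",np.round(r[0],2),np.round(r[1],2),"long axis",np.arctan2(e[1],e[0]))
print([bot.ik([.5645,-.2227,.013],down(y)) for y in(-pi+.037,)])
E
```

```text
tip [0.53900294 0.03522036 0.05182407]
tip@.051 [0.5389 0.0351 0.051 ]
tip@.051 [0.5387 0.0354 0.051 ]
stand [0.5392 0.0353 0.015 ] diag 0.1536075918537806
stand [0.539  0.0353 0.015 ] diag 0.1526875582800559
carrier [575.43 259.12] [76.22 29.48] long axis 0.4112815
carrier [576.13 259.45] [76.46 29.61] long axis 0.4114414
[array([-4.25714814e-01,  6.43047549e-01,  1.83565247e+00, -4.44089210e-16,
        6.62892633e-01,  1.10808151e+00])]
```

All sizes and heights check out. The stand is at (0.539, 0.0353) and the carrier at (0.5757, 0.2592) with axis 0.411. Next I grasp the head and check that the later tilted poses are reachable.

```bash
python3 - <<'E'
from h import *
s=.22;h=.037
R=Ro.from_euler("xyz",[0,-s,h])*Ro.from_euler("xyz",down(-pi)); 
print("tilt ik",bot.ik([.54,.035,.09],R.as_euler("xyz")), bot.ik([.54,.035,.16],R.as_euler("xyz")))
H=np.array([.5644,-.2227])
yaw=-pi+h
bot.command_gripper(.76)
bot.move_to([*H,.12],down(yaw))
print(bot.move_straight([*H,.013],velocity=.1,contact_N=8),bot.read_tool_pos())
bot.command_gripper(0,60); print("w",bot.read_width(),bot.read_contact_force())
bot.move_straight([*H,.15],velocity=.12); print("w",bot.read_width(),bot.read_contact_force(),bot.read_ft_torque())
bot.move_to([.539,.0353,.15],down(yaw))
cam("scene","s2.png");w=cam("wrist","w2.png");
a=cv2.imread("pics/s2.png")[120:330,140:420];b=cv2.imread("pics/w2.png")
cv2.imwrite("pics/c.png",np.hstack([cv2.resize(a,(400,300)),cv2.resize(b,(400,300))])); print(bot.read_time())
E
```

```text
tilt ik [0.00305871 0.37551033 2.14741747 0.01906993 0.3988526  1.52009911] [0.00305871 0.25990118 2.08008988 0.01347733 0.58176596 1.52641208]
False [ 0.56487618 -0.22291449  0.01363048]
w 0.37151912831932454 [-0.66249222  3.65200267  7.18873221]
w 0.3739016957667237 [-0.2700796  -0.91683176 -4.52070606] [ 0.03450491 -0.02716263 -0.0169971 ]
12.4917
```

View pics/c.png

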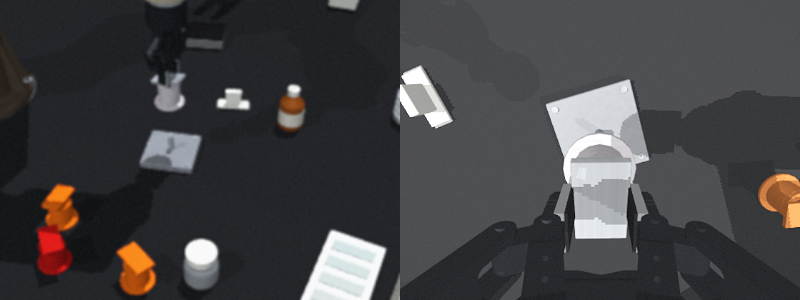

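The width reads 0.374, lower than I expected for a 44 mm drum. I'll check how the head sits in the hand by comparing its expected projection with the image.

```bash
python3 - <<'E'
from h import *
w=cam("wrist"); tp=bot.read_tool_pos();print(tp)
im=w["pixels"].copy()
k=3; y0,x0=180,190; c=cv2.resize(im[y0:y0+190,x0:x0+180],None,fx=k,fy=k,interpolation=cv2.INTER_CUBIC)
dz=tp[2]-.0136; H=np.array([tp[0]-.0004,tp[1]+.0002,dz])
R=Ro.from_euler("xyz",[0,-.22,.037]);Rz=Ro.from_euler("z",.037)
F=H+[0,0,.055]+R.apply([0,0,.006])
for p in [F+R.apply([a*.03,b*.017,0]) for a,b in((1,1),(1,-1),(-1,-1),(-1,1))]:
    q=(proj(w,p)-[x0,y0])*k; print(q.round(0)); cv2.circle(c,tuple(int(i) for i in q),4,(255,0,0),1)
for t in np.linspace(0,2*pi,60):
  for r,z,col in((.03,.006,(0,255,0)),(.022,.046,(0,0,255))):
    q=(proj(w,H+[r*np.cos(t),r*np.sin(t),z])-[x0,y0])*k; cv2.circle(c,tuple(int(i) for i in q),1,col,-1)
cv2.imwrite("pics/d.png",c[:,:,::-1])
E
```

```text
[0.53945075 0.03400166 0.14992476]
[137. 143.]
[396. 143.]
[375. 461.]
[161. 461.]
```

View pics/d.png

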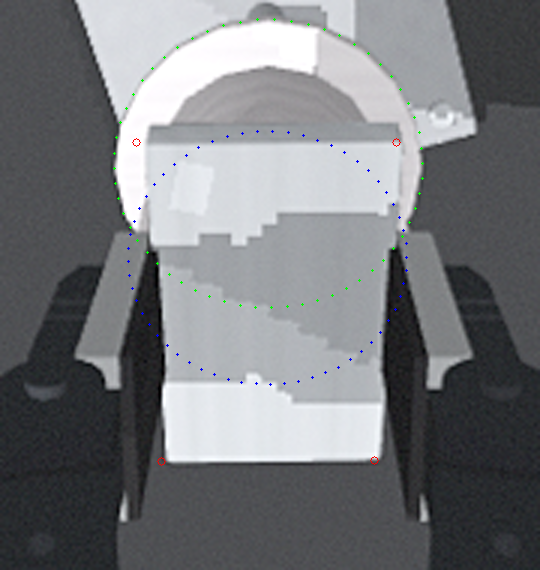

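The overlay agrees: the flange outline matches, and the tip gap scales to about 44 mm, so the drum is held properly. The TCP sits about 1.3 mm off in y, so I'll correct for that before lowering.

```bash
cat >> h.py <<'E'
def settle(goal,rot,n=3,vel=.08):
    """straight move, re-aimed with the measured error"""
    goal=np.array(goal,float);cmd=goal.copy()
    for _ in range(n):
        bot.move_straight(cmd,rot,velocity=vel); bot.dwell(.15)
        e=goal-bot.read_tool_pos(); 
        if np.linalg.norm(e)<.0003: break
        cmd+=e
    return cmd,goal-bot.read_tool_pos()
E
python3 - <<'E'
from h import *
yaw=-pi+.037; g=np.array([.5394,.0351,.09])   # head underside ~.076
cmd,e=settle(g,down(yaw)); print(cmd,e,bot.read_tool_rot(),bot.read_contact_force(),bot.read_time())
hit=bot.move_straight([cmd[0],cmd[1],.044],velocity=.03,contact_N=6)
print(hit,bot.read_tool_pos(),bot.read_contact_force(),bot.read_ft_torque(),bot.read_time())
E
```

```text
[0.53937675 0.03509657 0.08994507] [3.19845666e-05 4.36192601e-06 6.42147783e-05] [-1.57081092e+00 -2.93286442e-05 -3.10465558e+00] [ 1.14843524  0.07065853 -3.42127259] 14.3917
False [0.53949777 0.03512925 0.04414548] [-0.05455604  0.2609146  -3.64510751] [0.03343412 0.054685   0.01962396] 16.075
```

It went onto the spindle without contact, and the underside is now about 20 mm below the tip. Next I seat it.

```bash
python3 - <<'E'
from h import *
hit=bot.move_straight([.53938,.0351,.0255],velocity=.02,contact_N=8)
p=bot.read_tool_pos();print(hit,p,bot.read_contact_force(),bot.read_time())
bot.command_gripper(.76); bot.dwell(.2)
print(bot.read_contact_force(),bot.read_width())
bot.move_straight([.53938,.0351,.16],velocity=.15)
L=[]
import pickle
for x in(.489,.569):
    bot.move_to([x,.035,.22],down(-pi)); bot.dwell(.1); w=cam("wrist");q=proj(w,[.539,.035,.07]).astype(int);w["crop"]=(q[0]-75,q[1]-75);L.append(w)
pickle.dump(L,open("e.pkl","wb"))
cv2.imwrite("pics/e.png",np.hstack([cv2.resize(w["pixels"][w["crop"][1]:w["crop"][1]+150,w["crop"][0]:w["crop"][0]+150],(400,400),interpolation=cv2.INTER_CUBIC) for w in L])[:,:,::-1]); print(bot.read_time(),[w["crop"] for w in L])
E
```

```text
True [0.53937065 0.0354626  0.02861287] [-0.7520197   3.26684595  9.67754926] 16.8083
[ 0.10323384  0.28524291 -0.27805224] 0.7587286271262926
19.575 [(np.int64(205), np.int64(54)), (np.int64(205), np.int64(135))]
```

View pics/e.png

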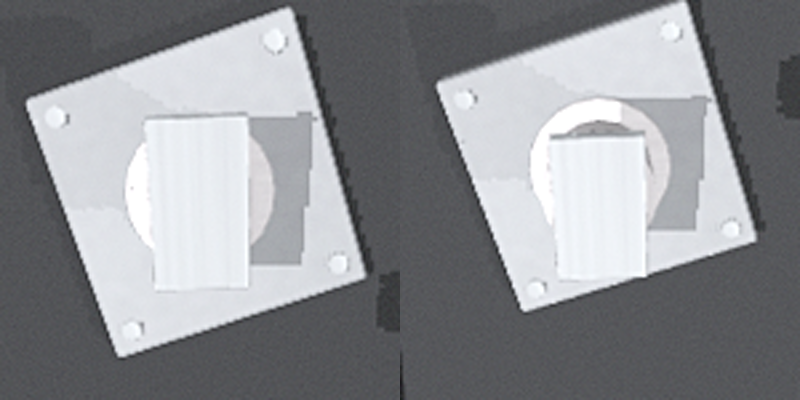

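Contact came at TCP z 0.0286, which is exactly the expected seated height. The picture shows the flange concentric on the stand, with the plate's high end up (+x). Next I measure the slope from four closer views with sub-pixel corners.

```bash
python3 - <<'E'
from h import *
import pickle
L=pickle.load(open("e.pkl","rb")); k=150/400
A=np.array([(146,119),(248,115),(248,288),(155,289)])*k+L[0]["crop"]
B=np.array([(150,139),(245,136),(247,275),(158,277)])*k+L[1]["crop"]
P=np.array([meet(L[0],a,L[1],b) for a,b in zip(A,B)]); print("2view",P.round(4),plate(P))
V=[]
for dx,dy in((-.07,-.04),(-.07,.04),(.03,.04),(.03,-.04)):
    bot.move_to([.539+dx,.035+dy,.17],down(-pi)); bot.dwell(.1); V.append(cam("wrist"))
pickle.dump(V,open("v.pkl","wb")); print(bot.read_time())
T=[];ims=[]
for w in V:
    q=np.array([proj(w,p) for p in P]); g=cv2.cvtColor(w["pixels"],cv2.COLOR_RGB2GRAY)
    s=cv2.cornerSubPix(g,q.astype(np.float32).reshape(-1,1,2),(4,4),(-1,-1),(3,50,.01))[:,0]
    print((s-q).round(1).tolist()); T.append(s)
    o=np.floor(q.mean(0)-[62,47]).astype(int);o=np.maximum(o,0);c=cv2.resize(w["pixels"][o[1]:o[1]+94,o[0]:o[0]+125],(400,300),interpolation=cv2.INTER_CUBIC)
    print(o)
    for a in s: cv2.circle(c,tuple(int(i) for i in (a-o+.5)*3.2),3,(255,0,0),1)
    ims.append(c)
cv2.imwrite("pics/v.png",np.vstack([np.hstack(ims[:2]),np.hstack(ims[2:])])[:,:,::-1])
def multi(i,T,V):
    M=[np.eye(3)-np.outer(d,d) for d in(ray(w,*t[i]) for w,t in zip(V,T))]
    return np.linalg.solve(sum(M),sum(m@w["o"] for m,w in zip(M,V)))
P2=np.array([multi(i,T,V) for i in range(4)]);print(P2.round(4),plate(P2))
print([np.round(t-[proj(w,p) for p in P2],1).tolist() for t,w in zip(T,V)])
E
```

```text
2view [[0.5663 0.0528 0.0828]
 [0.5676 0.0196 0.0835]
 [0.508  0.0175 0.0653]
 [0.508  0.0515 0.0673]] (array([0.53747732, 0.03533713, 0.07471004]), np.float64(0.02852522909626685), np.float64(0.01908350533233394), np.float64(0.27903628982512724), np.float64(0.061303473325241734), np.float64(0.03362992608643446))
22.0333
[[-0.8, 0.4], [-0.4, -0.3], [-1.0, -2.1], [-1.0, -1.0]]
[165  62]
[[-1.1, -0.2], [-1.4, -0.3], [0.1, -1.3], [0.5, -0.5]]
[269  61]
[[-0.0, 0.0], [-3.6, -1.8], [0.5, 0.6], [-0.0, 0.0]]
[264 183]
[[0.4, -1.4], [-0.3, -0.8], [-1.1, 0.3], [0.7, 0.7]]
[170 183]
[[0.5664 0.0532 0.0814]
 [0.5678 0.0205 0.0798]
 [0.5099 0.0181 0.07  ]
 [0.5087 0.0513 0.0693]] (array([0.53822093, 0.03576018, 0.07511837]), np.float64(0.036619840537181425), np.float64(0.039169082303200486), np.float64(0.1871303752765432), np.float64(0.058872606494966465), np.float64(0.032970918125563436))
[[[-0.7, 0.4], [0.4, -0.4], [0.2, -0.5], [-0.7, -0.4]], [[-0.4, -0.2], [0.9, -0.4], [-0.4, 0.3], [0.0, 0.1]], [[0.6, 0.6], [-1.6, -0.2], [0.2, 0.3], [-0.4, -0.3]], [[0.5, -0.8], [0.5, 0.8], [-0.0, -0.1], [1.0, 0.5]]]
```

View pics/v.png

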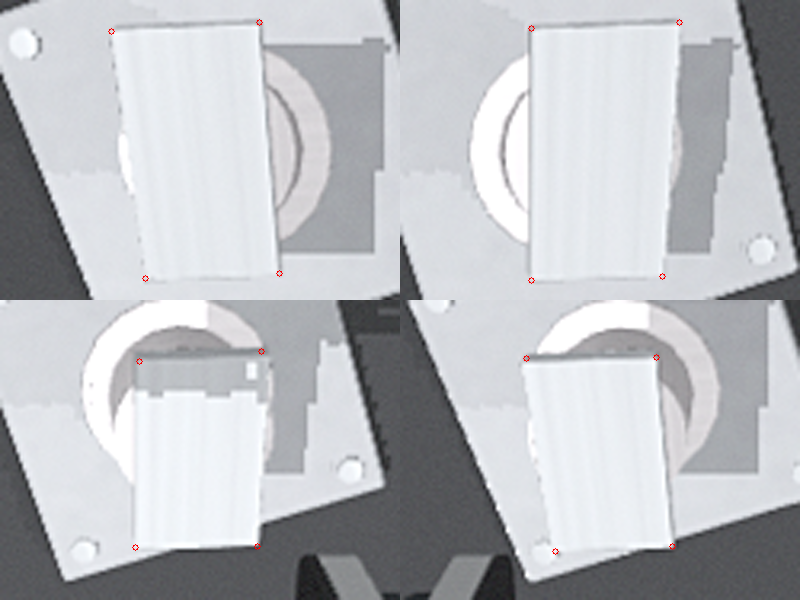

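The four views show the plate's corners well. In panels 1 and 3 sub-pixel refinement latched onto the end face's upper edge. I'll use hand-read upper-face corners and fit only heading, slope and offset to those points, since the hinge height is known.

```bash
python3 - <<'E'
from h import *
import pickle
from scipy.optimize import least_squares
V=pickle.load(open("v.pkl","rb"));L=pickle.load(open("e.pkl","rb"))
O=np.array([(165,62),(269,61),(264,183),(170,183)])
C=np.array([[(113,32),(259,27),(278,273),(146,277)],[(131,31),(279,26),(263,276),(132,280)],[(139,62),(264,57),(258,246),(136,248)],[(127,61),(258,60),(273,246),(156,250)]],float)
px=[c/3.2-.5+o for c,o in zip(C,O)]
k=150/400
px+=[np.array([(146,119),(248,115),(248,288),(155,289)])*k-.3+L[0]["crop"],np.array([(150,139),(245,136),(247,275),(158,277)])*k-.3+L[1]["crop"]]
W=V+L
def corners(p):
    x,y,h,s=p[:4];z=.070 
    R=Ro.from_euler("xyz",[0,-s,h]);return np.array([x,y,z])+R.apply([[a*.03,b*.017,.006] for a,b in((1,1),(1,-1),(-1,-1),(-1,1))])
def res(p,idx): return np.concatenate([(px[i]-[proj(W[i],q) for q in corners(p)]).ravel() for i in idx])
for idx in(range(6),range(4),range(4,6),(0,1),(2,3),(0,2),(1,3)):
    r=least_squares(res,[.539,.035,.03,.22],args=(idx,),x_scale=[.01,.01,.1,.1],loss="soft_l1");print(list(idx),r.x.round(4),"rms",np.sqrt(np.mean(r.fun**2)).round(2))
    if len(idx)==6: print(r.fun.reshape(6,4,2).round(1).tolist())
def multi(i):
    M=[np.eye(3)-np.outer(d,d) for d in(ray(w,*t[i]) for w,t in zip(W,px))]
    return np.linalg.solve(sum(M),sum(m@w["o"] for m,w in zip(M,W)))
P2=np.array([multi(i) for i in range(4)]);print(P2.round(4),plate(P2))
E
```

```text
[0, 1, 2, 3, 4, 5] [0.5394 0.0357 0.0311 0.2502] rms 0.72
[[[0.8, 0.8], [-0.7, 0.8], [-0.8, -1.0], [-0.1, -1.1]], [[-0.4, 0.7], [-1.5, 0.7], [-0.3, -0.3], [0.9, -0.3]], [[0.8, 0.2], [-2.7, -0.1], [0.1, 0.5], [0.3, 0.0]], [[1.5, -0.8], [0.2, 0.2], [-0.3, -0.1], [1.3, 0.1]], [[0.6, -0.2], [-0.3, -0.4], [-0.6, 0.6], [0.0, -0.2]], [[0.5, -0.3], [-0.2, -0.3], [0.2, -0.2], [-0.0, -0.4]]]
[0, 1, 2, 3] [0.5393 0.0357 0.0332 0.2529] rms 0.84
[4, 5] [0.5395 0.0357 0.0274 0.2445] rms 0.32
[0, 1] [0.5395 0.0359 0.0345 0.2919] rms 0.68
[2, 3] [0.5393 0.0354 0.0292 0.2424] rms 0.91
[0, 2] [0.5393 0.0358 0.0315 0.2559] rms 0.9
[1, 3] [0.5393 0.0356 0.0354 0.2507] rms 0.74
[[0.5662 0.0532 0.0812]
 [0.5672 0.0201 0.0808]
 [0.5098 0.0181 0.0695]
 [0.5088 0.0513 0.0691]] (array([0.53798724, 0.03567134, 0.07517582]), np.float64(0.03388450850706991), np.float64(0.028977099933829686), np.float64(0.2006207345076992), np.float64(0.05859357878419777), np.float64(0.03317929513766064))
```

The estimates spread from 0.20 to 0.28, because top views are weak for slope. A side view along the hinge gives the slope directly from the long edge, so I'll take one with the tool tilted.

```bash
python3 - <<'E'
from h import *
import pickle
w=cam("wrist"); Rt=Ro.from_euler("xyz",bot.read_tool_rot()); tp=bot.read_tool_pos()
oc=Rt.inv().apply(w["o"]-tp); Rc=Rt.inv()*Ro.from_matrix(w["R"]); print("cam in tool",oc.round(4))
F=np.array([.538,.0355,.0758]); best=[]
for sgn in(1,-1):
  for a in(1.2,1.1,1.0,.9,.8,.7):
    for yaw in(-pi/2,pi/2,-pi,0,-3*pi/4,-pi/4):
      for dist in(.3,.27):
        R=Ro.from_euler("x",-sgn*a)*Ro.from_euler("xyz",down(yaw))
        look=-(R*Rc).as_matrix()[:,2]
        p=F-look*dist-R.apply(oc)
        if p[2]<.12: continue
        q=bot.ik(p,R.as_euler("xyz"))
        if q is not None: best.append((np.arcsin(-look[2])+abs(look[0]),sgn,a,yaw,dist,p,R.as_euler("xyz"),look,q))
best.sort(key=lambda b:b[0])
for b in best[:8]: print(np.round(b[0],2),b[1],b[2],round(b[3],2),b[4],b[5].round(3),b[7].round(2),b[8].round(2))
pickle.dump(best,open("best.pkl","wb"))
E
```

```text
cam in tool [-0.0746 -0.1832  0.0007]
0.27 1 1.0 -1.57 0.3 [0.537 0.13  0.121] [-0.   -0.96 -0.27] [ 0.68  0.87  1.57 -0.71  1.5   1.04]
0.27 -1 1.0 1.57 0.3 [ 0.539 -0.059  0.121] [ 0.    0.96 -0.27] [-0.69  0.83  1.69  0.71  1.45  2.04]
0.37 1 0.9 -1.57 0.3 [0.537 0.125 0.13 ] [-0.   -0.93 -0.37] [ 0.65  0.79  1.62 -0.68  1.43  1.  ]
0.37 -1 0.9 1.57 0.3 [ 0.539 -0.054  0.13 ] [ 0.    0.93 -0.37] [-0.66  0.75  1.72  0.68  1.38  2.1 ]
0.47 1 0.8 -1.57 0.3 [0.537 0.119 0.139] [-0.   -0.89 -0.46] [ 0.61  0.72  1.66 -0.64  1.35  0.95]
0.47 1 0.8 -1.57 0.27 [0.537 0.092 0.125] [-0.   -0.89 -0.46] [ 0.58  0.72  1.7  -0.67  1.3   0.96]
0.47 -1 0.8 1.57 0.3 [ 0.539 -0.048  0.139] [ 0.    0.89 -0.46] [-0.61  0.67  1.76  0.65  1.31  2.15]
0.47 -1 0.8 1.57 0.27 [ 0.539 -0.021  0.125] [ 0.    0.89 -0.46] [-0.58  0.68  1.8   0.68  1.26  2.14]
```

```bash
python3 - <<'E'
from h import *
import pickle
b=[b for b in pickle.load(open("best.pkl","rb")) if b[1]==1 and b[2]==.9 and b[4]==.3 and abs(b[3]+pi/2)<.01][0]
bot.move_to([.537,.16,.26],down(-pi/2)); bot.move_to(b[5],b[6]); bot.dwell(.2)
w=cam("wrist","side.png"); pickle.dump(w,open("side.pkl","wb")); print(bot.read_time(),bot.read_contact_force())
q=proj(w,b[5]*0+[.538,.0355,.0758]).astype(int); o=q-[70,52]; print(o)
cv2.imwrite("pics/side_c.png",cv2.resize(w["pixels"][o[1]:o[1]+105,o[0]:o[0]+140],(800,600),interpolation=cv2.INTER_CUBIC)[:,:,::-1])
E
```

```text
24.3583 [-0.10561368 -0.02868543  0.71124758]
[210 154]
```

View pics/side_c.png

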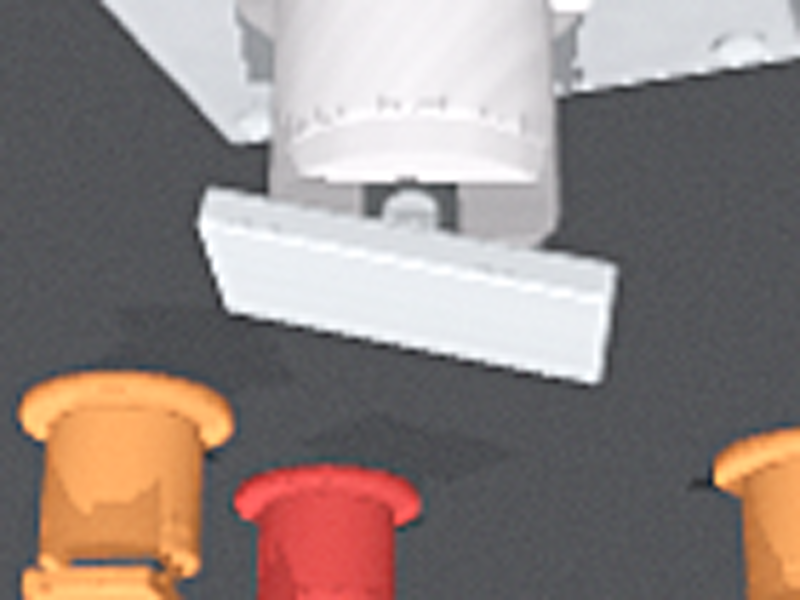

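The (upside-down) side view shows the plate edge-on. Its near upper edge runs (200,222)→(612,298), the far one (230,312)→(600,383), and the near lower edge (208,188)→(617,265). I intersect these rays with the known vertical planes.

```bash
python3 - <<'E'
from h import *
import pickle
w=pickle.load(open("side.pkl","rb"));k=5.714
for h in(.028,.033,.038):
  n=np.array([-np.sin(h),np.cos(h),0])
  for name,off,a,b in(("near",.017,(200,222),(612,298)),("far",-.017,(230,312),(600,383)),("nearlow",.017,(208,188),(617,265))):
    P=[]
    for u,v in(a,b):
        d=ray(w,(u)/k-.4+210,(v)/k-.4+154);P.append(w["o"]+d*((off-n@(w["o"]-[.5392,.0356,0]))/(n@d)))
    P=np.array(P);e=P[1]-P[0]; print(h,name,P.round(4).tolist(),"mid",P.mean(0).round(4),"slope",abs(np.arctan2(e[2],np.hypot(*e[:2]))).round(4),"len",np.linalg.norm(e).round(4))
E
```

```text
0.028 near [[0.5085, 0.0517, 0.0698], [0.5668, 0.0534, 0.0824]] mid [0.5377 0.0526 0.0761] slope 0.2133 len 0.0596
0.028 far [[0.51, 0.0178, 0.0701], [0.568, 0.0194, 0.0829]] mid [0.539  0.0186 0.0765] slope 0.2162 len 0.0595
0.028 nearlow [[0.5095, 0.0518, 0.0645], [0.5677, 0.0534, 0.0774]] mid [0.5386 0.0526 0.071 ] slope 0.2192 len 0.0596
0.033 near [[0.5085, 0.0516, 0.0698], [0.5668, 0.0535, 0.0825]] mid [0.5376 0.0526 0.0761] slope 0.2153 len 0.0597
0.033 far [[0.5099, 0.0176, 0.0701], [0.568, 0.0195, 0.0829]] mid [0.539  0.0186 0.0765] slope 0.2179 len 0.0595
0.033 nearlow [[0.5095, 0.0516, 0.0644], [0.5677, 0.0535, 0.0775]] mid [0.5386 0.0526 0.071 ] slope 0.2213 len 0.0597
0.038 near [[0.5085, 0.0514, 0.0697], [0.5668, 0.0537, 0.0826]] mid [0.5376 0.0526 0.0761] slope 0.2173 len 0.0597
0.038 far [[0.5099, 0.0175, 0.07], [0.568, 0.0197, 0.083]] mid [0.539  0.0186 0.0765] slope 0.2197 len 0.0596
0.038 nearlow [[0.5095, 0.0515, 0.0643], [0.5677, 0.0537, 0.0776]] mid [0.5386 0.0526 0.0709] slope 0.2234 len 0.0597
```

The slope is 0.218 ± 0.004, and the lengths (59.6 mm) and face centre (z 76 mm) match the model, so the side view and the first triangulation agree. Now I pick up the carrier.

```bash
python3 - <<'E'
from h import *
C=np.array([.5757,.2592]);yaw=-pi+.411
bot.move_to([.537,.16,.26],down(-pi/2))
bot.move_to([*C,.12],down(yaw)); bot.command_gripper(.5)
cmd,e=settle([*C,.07],down(yaw),2,.1); print(e)
print(bot.move_straight([cmd[0],cmd[1],.0105],velocity=.06,contact_N=6),bot.read_tool_pos())
bot.command_gripper(0,50); p=bot.read_tool_pos(); print("grip",bot.read_width(),p,bot.read_tool_rot(),bot.read_contact_force())
np.save("grip.npy",p)
bot.move_straight([*C,.16],velocity=.15); bot.dwell(.1); print(bot.read_width(),bot.read_contact_force(),bot.read_time())
w=cam("wrist","g.png"); cv2.imwrite("pics/g_c.png",cv2.resize(w["pixels"][150:390,130:430],(750,600),interpolation=cv2.INTER_CUBIC)[:,:,::-1])
E
```

```text
[0.00048597 0.00019441 0.00063824]
False [0.57597341 0.25929044 0.01089991]
grip 0.0014101414358967407 [0.57569932 0.25920043 0.01058365] [-1.57078489e+00  1.01501604e-04 -2.73059812e+00] [0.63556195 0.6124143  0.18062474]
-0.0007417499131887726 [0.09309875 1.52164381 1.0024706 ] 30.8083
```

View pics/g_c.png

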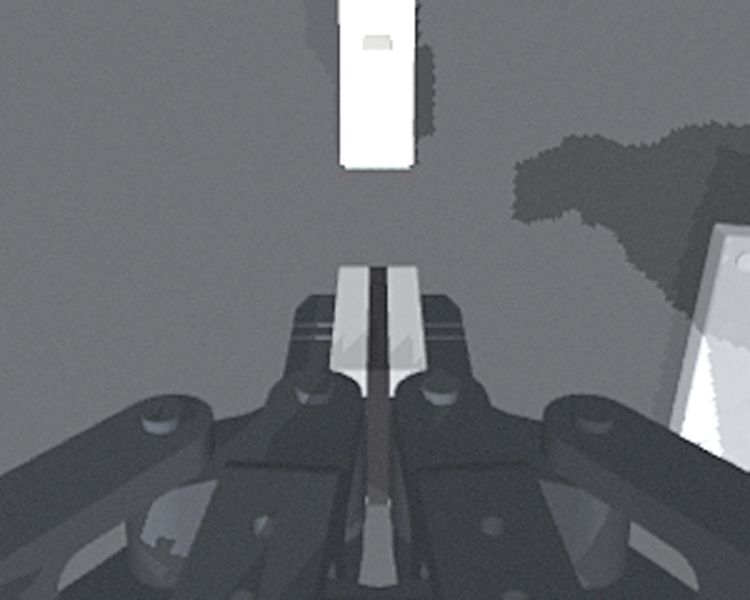

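The fingers shut on nothing. The carrier still lies on the bench, lined up with the jaws but farther forward in this view, with its near end at crop (377,168). I'll locate it again.

```bash
python3 - <<'E'
from h import *
bot.command_gripper(.5)
for x,y in((.535,.24),(.50,.22)):
    bot.move_to([x,y,.2],down(-pi+.411)); bot.dwell(.1); w=cam("wrist",f"k{x}.png")
    g=w["pixels"].min(2); m=(g>185).astype(np.uint8); 
    cs,_=cv2.findContours(m,cv2.RETR_EXTERNAL,cv2.CHAIN_APPROX_NONE)
    for c in cs:
        if cv2.contourArea(c)<700: continue
        P=np.array([cast(w,*p,.006)[:2] for p in c[:,0].astype(float)]);r=cv2.minAreaRect((P*1000).astype(np.float32));b=cv2.boxPoints(r)
        e=max((b[1]-b[0],b[2]-b[1]),key=np.linalg.norm);print(np.round(r[0],1),np.round(r[1],1),np.arctan(e[1]/e[0]),cv2.boundingRect(c))
t=cam("top","t3.png")
print(bot.read_time())
a=cv2.imread("pics/k0.5.png");b=cv2.imread("pics/t3.png")[120:330,80:360]
cv2.imwrite("pics/k.png",np.hstack([cv2.resize(a,(400,300)),cv2.resize(b,(400,300))]))
E
```

```text
[537.3  19.9] [121.2 132.5] -1.2585571 (391, 192, 120, 104)
[575.9 259.2] [75.3 29.1] 0.41102523 (265, 94, 29, 74)
[541.1  22. ] [114.  131.2] -1.2525427 (391, 155, 124, 105)
[575.6 259.2] [75.5 29. ] 0.41163725 (260, 52, 30, 79)
32.325
```

View pics/k.png

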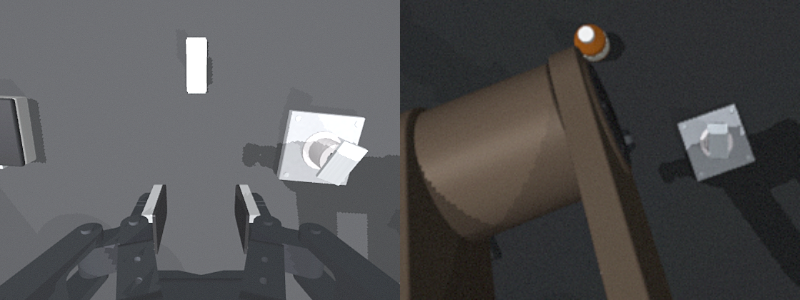

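The carrier has not moved at all, still at (0.5757, 0.2592) and 0.411. The pads' apparent size and row in the wrist image suggest the fingertips lie well above the reported TCP. That also fits a 0.374 reading of about 34 mm, meaning the head was held by its plate. I'll test this by touching the bench with shut fingers.

```bash
python3 - <<'E'
from h import *
bot.command_gripper(0,50)
bot.move_to([.51,.18,.06],down(-pi+.411))
try:
    hit=bot.move_straight([.51,.18,-.045],velocity=.04,contact_N=5)
except bot.Unreachable as e: print("U",e); hit=bot.move_straight([.51,.18,0],velocity=.04,contact_N=5)
p=bot.read_tool_pos();print(hit,p,bot.read_contact_force(),bot.read_time())
bot.move_straight([.51,.18,.07],velocity=.2);cam("scene","s5.png")
E
```

```text
True [ 0.51001716  0.18000312 -0.03988115] [-0.55392355 -0.33134501  9.59929919] 35.6667
```

Confirmed: shut tips touch the bench at a reported z of -0.040, so the reported TCP lies 40 mm beyond the real fingertips. I'll check that the error runs along the tool axis (using the tilted side view) and grip the carrier 40 mm lower.

```bash
python3 - <<'E'
from h import *
import pickle
b=[b for b in pickle.load(open("best.pkl","rb")) if b[1]==1 and b[2]==.9 and b[4]==.3 and abs(b[3]+pi/2)<.01][0]
w=pickle.load(open("side.pkl","rb")); print("cam planned-actual",(np.array([.538,.0355,.0758])-b[7]*.3-w["o"]).round(4))
C=np.array([.5757,.2592]);yaw=-pi+.411
bot.command_gripper(.5)
bot.move_to([*C,.06],down(yaw))
cmd,e=settle([*C,.03],down(yaw),2,.1); print(e)
print(bot.move_straight([cmd[0],cmd[1],-.0305],velocity=.05,contact_N=6),bot.read_tool_pos())
bot.command_gripper(0,50); p=bot.read_tool_pos(); print("grip",bot.read_width(),p,bot.read_contact_force())
np.save("grip.npy",p)
bot.move_straight([*C,.11],velocity=.15); bot.dwell(.1); print(bot.read_width(),bot.read_contact_force(),bot.read_time())
w=cam("wrist","g2.png"); cv2.imwrite("pics/g2_c.png",cv2.resize(w["pixels"][150:390,130:430],(750,600),interpolation=cv2.INTER_CUBIC)[:,:,::-1])
s,h=.218,.035
R=Ro.from_euler("xyz",[0,-s,h])*Ro.from_euler("xyz",down(-pi));n=-R.as_matrix()[:,1];F=np.array([.5382,.0356,.0759])
print(n,[bot.ik(F+n*(p[2]+d),R.as_euler("xyz")) for d in(0,.06)])
E
```

```text
cam planned-actual [-0.0004  0.0021 -0.0024]
[ 3.54818110e-04 -3.11223068e-05  5.85922824e-04]
False [ 0.57592542  0.25929959 -0.03016988]
grip 0.13372794116505174 [ 0.57591638  0.25926514 -0.03015517] [-0.3060027  -0.16073214  5.00696297]
0.1328732501764861 [-0.36331858 -0.08285342 -0.52335937] 41.3083
[-0.21614494 -0.00756816  0.97633196] [array([0.00529392, 0.46213814, 2.16678271, 0.02210866, 0.29483292,
       1.52063795]), array([0.00442375, 0.34007452, 2.14998941, 0.01573552, 0.43367463,
       1.52666426])]
```

View pics/g2_c.png

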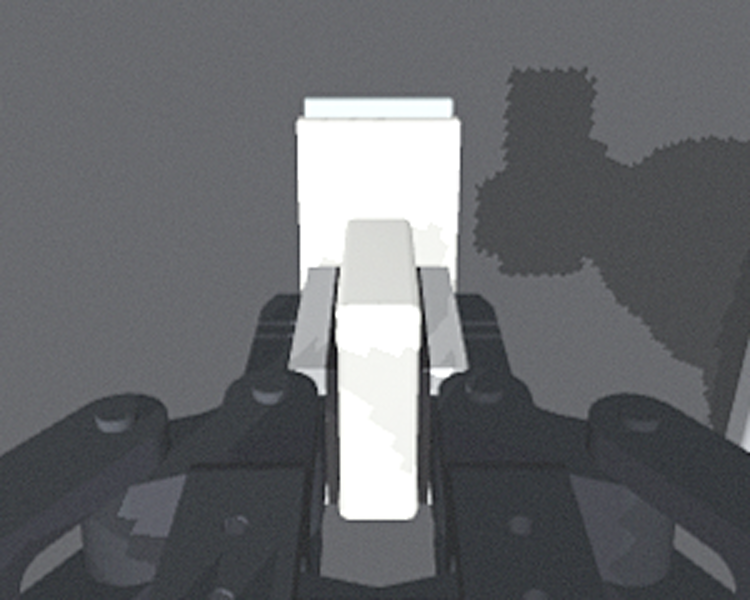

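The fin is gripped (0.133, about 11.3 mm), the carrier is level and square in the jaws, and the axis hypothesis is confirmed (3 mm mismatch, not 40). Now I hover tilted over the face.

```bash
python3 - <<'E'
from h import *
w=cam("wrist");tp=bot.read_tool_pos();zg=np.load("grip.npy")[2]
c=np.cos(.411);s_=np.sin(.411);X=np.array([c,s_,0]);O=tp-[0,0,zg]
q=proj(w,O+X*.038+[0,0,.006]);print("far top edge pred",((q-[130,150])*2.5).round(0),"seen row ~118")
q=proj(w,O+X*.038);print("far bottom edge pred",((q-[130,150])*2.5).round(0),"seen row ~97")
q=proj(w,O+X*.018+[0,0,.042]);print("fin far top pred",((q-[130,150])*2.5).round(0),"seen ~303"); q=proj(w,O-X*.018+[0,0,.042]);print("fin near",((q-[130,150])*2.5).round(0),"seen ~518")
s,h=.218,.035
R=Ro.from_euler("xyz",[0,-s,h])*Ro.from_euler("xyz",down(-pi));e=R.as_euler("xyz");n=-R.as_matrix()[:,1];F=np.array([.5382,.0356,.0759])
bot.move_to(F+n*(zg+.04),e)
cmd,er=settle(F+n*(zg+.012),e,2,.06); print(er,bot.read_tool_rot()-e,bot.read_contact_force(),bot.read_time())
np.save("cmd.npy",cmd)
w=cam("wrist","hov.png");b=cv2.resize(w["pixels"][120:400,105:455],(400,320));sc=cam("scene")["pixels"][150:290,180:355]
cv2.imwrite("pics/hov_c.png",np.hstack([b,cv2.resize(sc,(400,320),interpolation=cv2.INTER_CUBIC)])[:,:,::-1])
E
```

```text
far top edge pred [374. 101.] seen row ~118
far bottom edge pred [374.  93.] seen row ~97
fin far top pred [374. 302.] seen ~303
fin near [374. 516.] seen ~518
[-1.29064339e-04  2.56984764e-05 -2.64710552e-04] [ 2.15757347e-05  3.85175332e-04 -2.15554400e-05] [ 0.52074006 -0.69654247 -0.53977868] 43.1
```

View pics/hov_c.png

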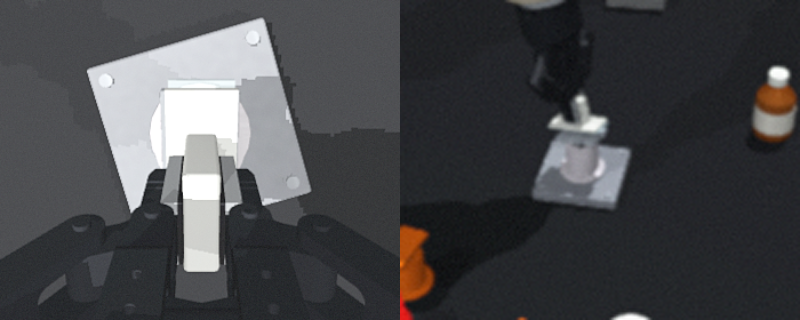

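The fin's edges match prediction within 2 crop pixels, and the carrier hovers tilted and square over the plate. Now I press gently.

```bash
python3 - <<'E'
from h import *
zg=np.load("grip.npy")[2];cmd=np.load("cmd.npy")
s,h=.218,.035
R=Ro.from_euler("xyz",[0,-s,h])*Ro.from_euler("xyz",down(-pi));e=R.as_euler("xyz");n=-R.as_matrix()[:,1];F=np.array([.5382,.0356,.0759])
f0=bot.read_contact_force();m0=bot.read_ft_torque()
hit=bot.move_straight(cmd-n*.018,e,velocity=.01,contact_N=3)
bot.dwell(.3)
p=bot.read_tool_pos();d=p-(F+n*zg)
print(hit,"along n",d@n,"lateral",(d-(d@n)*n).round(4),"dF",bot.read_contact_force()-f0,"Fn",(bot.read_contact_force()-f0)@n,"dM",bot.read_ft_torque()-m0,bot.read_width(),bot.read_time())
w=cam("wrist","p.png");b=cv2.resize(w["pixels"][120:400,105:455],(400,320));sc=cam("scene")["pixels"][170:240,210:298]
cv2.imwrite("pics/p_c.png",np.hstack([b,cv2.resize(sc,(400,320),interpolation=cv2.INTER_CUBIC)])[:,:,::-1])
E
```

```text
True along n -4.144928814474308e-05 lateral [0.0001 0.     0.    ] dF [-1.80161641  0.29828708  7.95063154] Fn 8.1496084278132 dM [ 0.03558577 -0.23283923  0.02101469] 0.13709104488242346 44.6583
```

View pics/p_c.png

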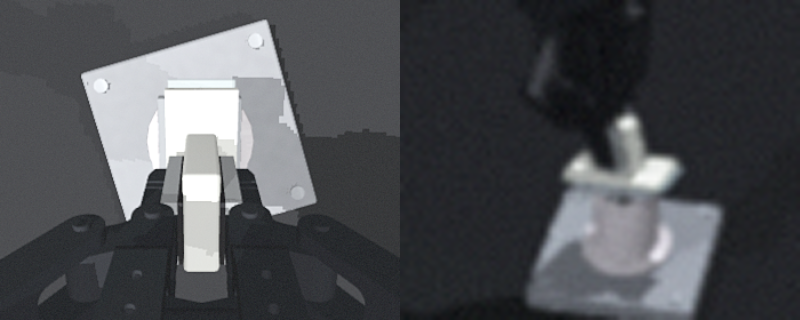

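Contact came at the predicted height with lateral error below 0.1 mm, but 8 N is firm. The moment (-0.23 Nm) puts the load about 29 mm toward the high end, so my tilt is slightly too shallow. I'll re-press more softly with slightly steeper tilts until the load centres.

```bash
cat > press.py <<'E'
from h import *
zg=np.load("grip.npy")[2];F=np.array([.5382,.0356,.0759]);h=.035
def frame(s):
    R=Ro.from_euler("xyz",[0,-s,h])*Ro.from_euler("xyz",down(-pi));return R.as_euler("xyz"),-R.as_matrix()[:,1]
e,n=frame(.218);bias=np.load("cmd.npy")-(F+n*(zg+.012))
def press(s,N=1.5,lift=.0015):
    e,n=frame(s);g=F+n*zg+bias
    bot.move_straight(g+n*lift,e,velocity=.02);bot.dwell(.1)
    f0=bot.read_contact_force();m0=bot.read_ft_torque()
    hit=bot.move_straight(g-n*.004,e,velocity=.005,contact_N=N);bot.dwell(.15)
    f=bot.read_contact_force()-f0;m=bot.read_ft_torque()-m0;d=bot.read_tool_pos()-F-n*zg
    print(round(s,4),hit,"Fn",(f@n).round(2),"m",m.round(3),"lever x",(-m[1]/(f@n)).round(4),"y",(m[0]/(f@n)).round(4),"dn",(d@n).round(4),"lat",(d-(d@n)*n).round(4),"w",round(bot.read_width(),3),"t",bot.read_time(),flush=True)
    return -m[1]/(f@n)
E
python3 - <<'E'
from press import *
for s in(.218,.228,.238):
    l=press(s)
    if l<.012 or bot.read_time()>52: break
E
```

```text
0.218 True Fn 6.97 m [ 0.158 -0.297 -0.   ] lever x 0.0426 y 0.0227 dn 0.0 lat [0. 0. 0.] w 0.13 t 45.7583
0.228 True Fn 6.35 m [ 0.04  -0.052 -0.083] lever x 0.0081 y 0.0063 dn -0.0 lat [ 0. -0.  0.] w 0.13 t 46.7667
```

At 0.228 the load is nearly central (8 mm lever, near the noise). One more press at 0.230, then I ease the force and check.

```bash
python3 - <<'E'
from press import *
s=.230;e,n=frame(s);l0=bot.read_contact_force()
press(s,N=1.2)
def rd():
    v=[(bot.read_contact_force()@n,bot.read_ft_torque()[1]) for _ in range(1)]
    return np.mean(v,0)
for _ in range(3):
    bot.dwell(.2);print("Fn",rd(),bot.read_time())
E
```

```text
0.23 True Fn 8.13 m [0.048 0.042 0.005] lever x -0.0051 y 0.0059 dn 0.0 lat [ 0. -0.  0.] w 0.132 t 47.775
Fn [7.13311897 0.15612548] 47.975
Fn [7.38171001 0.18478675] 48.175
Fn [6.3586826  0.15133365] 48.375
```

```bash
python3 - <<'E'
from press import *
s=.229;e,n=frame(s);g=F+n*zg+bias
for x in(.0002,.0004,.0006,.0009):
    bot.move_straight(g-n*x,e,velocity=.005);bot.dwell(.2)
    f=np.mean([(bot.dwell(.03),bot.read_contact_force()@n)[1] for _ in range(5)])
    print(x,"Fn",f.round(2),"M",bot.read_ft_torque().round(3),bot.read_time(),flush=True)
    if f>3 or bot.read_time()>54: break
w=cam("wrist","fin.png");b=cv2.resize(w["pixels"][120:400,105:455],(400,320));sc=cam("scene")["pixels"][150:290,180:355]
cv2.imwrite("pics/fin_c.png",np.hstack([b,cv2.resize(sc,(400,320),interpolation=cv2.INTER_CUBIC)])[:,:,::-1])
print(bot.read_width(),bot.read_tool_pos()-F-n*zg,bot.read_time())
E
```

```text
0.0002 Fn 6.92 M [0.014 0.368 0.007] 48.9917
0.1304464162661471 [ 6.93174981e-05  1.18451967e-05 -2.63069378e-05] 49.0917
```

View pics/fin_c.png

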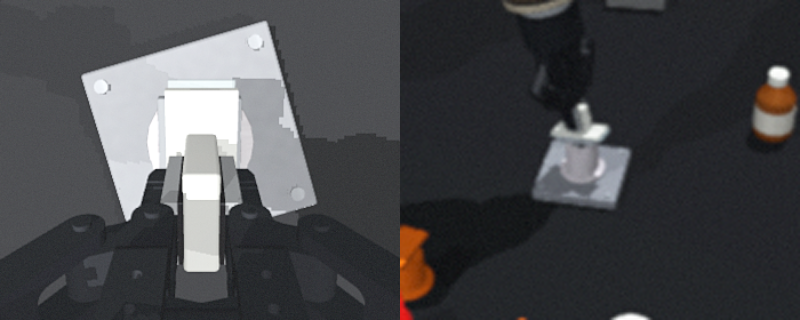

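Moving while in contact added friction moment. I'll lift clear and re-seat straight along the normal at slope 0.229 in small steps, stopping at a few newtons.

```bash
python3 - <<'E'
from press import *
s=.229;e,n=frame(s);g=F+n*zg+bias
bot.move_straight(g+n*.0015,e,velocity=.02);bot.dwell(.2)
av=lambda:np.mean([(bot.dwell(.02),np.r_[bot.read_contact_force(),bot.read_ft_torque()])[1] for _ in range(4)],0)
b0=av()
for x in np.arange(.0006,-.0012,-.00012):
    bot.move_straight(g+n*x,e,velocity=.004);bot.dwell(.06);d=av()-b0;fn=d[:3]@n
    if fn>1 or x<.0001: print(round(x,5),"Fn",fn.round(2),"lat",(d[:3]-fn*n).round(2),"m",d[3:].round(3),bot.read_time(),flush=True)
    if fn>3 or bot.read_time()>55: break
bot.dwell(.3);d=av()-b0;print("Fn",d[:3]@n,"m",d[3:].round(3),"w",bot.read_width(),(bot.read_tool_pos()-F-n*zg).round(4),bot.read_time())
E
```

```text
0.0 Fn 2.51 lat [ 0.3  -0.04  0.07] m [-0.011  0.079 -0.   ] 51.9833
-0.00012 Fn 5.72 lat [ 0.25 -0.14  0.06] m [-0.023  0.246  0.023] 52.3583
Fn 5.533801287163084 m [-0.015  0.199  0.002] w 0.1312713170513178 [0.0001 0.     0.    ] 52.725
```

The load centre flips between ends within about 0.01 rad, so the true slope lies between 0.218 and 0.229. I'll do a final straight press at 0.224 and hand in.

```bash
python3 - <<'E'
from press import *
s=.224;e,n=frame(s);g=F+n*zg+bias
bot.move_straight(g+n*.001,e,velocity=.02);bot.dwell(.15)
av=lambda:np.mean([(bot.dwell(.02),np.r_[bot.read_contact_force(),bot.read_ft_torque()])[1] for _ in range(4)],0)
b0=av()
for x in np.arange(.0002,-.0012,-.0001):
    bot.move_straight(g+n*x,e,velocity=.004);bot.dwell(.04);d=av()-b0;fn=d[:3]@n
    if fn>3 or bot.read_time()>56.5: break
bot.dwell(.1);d=av()-b0;fn=d[:3]@n
print(x,"Fn",fn,"m",d[3:].round(3),"w",bot.read_width(),(bot.read_tool_pos()-F-n*zg).round(4),bot.read_time())
if 1.5<fn<9: bot.job_done();print("handed in",bot.read_time())
E
```

```text
-0.00010000000000000002 Fn 6.130817910223905 m [ 0.088  0.043 -0.007] w 0.13530987199560832 [ 0.0001 -0.     -0.    ] 54.8917
the job is handed in; nothing more can be done
the job is handed in; nothing more can be done
```

The tilt head is on the spindle and released. The slide carrier is held by its fin, tilted to 0.224 rad and pressed on the face plate at about 6 N. I handed the job in at 54.9 s of the 61 s allowed.

**Head:** it met the stand exactly at the height expected for a fully seated flange, and the flange looked concentric in the pictures.

**Carrier:** at hand-in the normal force was 6.1 N, at the upper end of "a few newtons" but under the 10 N that could move the hinge. The load centre was about 7 mm (x) and 14 mm (y) from the middle, though the moment readings are noisy. The tool was within 0.1 mm of its target point, and the width reading (0.135, about 11.5 mm) fits the fin. The carrier's centring rests on that position plus a look at the fin's edges, which matched prediction to within about a millimetre.

**Checks that disagreed or failed:**
- **Tool point:** the reported tool point lies about 40 mm beyond the real fingertips. The first attempt on the carrier therefore closed on nothing and left it where it was. I confirmed the offset by touching the bench lightly and corrected for it.
- **Head grip:** the same error meant the head was probably held by its plate edges rather than the drum. I measured the slope again after placing it.
- **Slope:** top views gave 0.20 to 0.28 rad and the side view gave 0.218. Trial presses placed the true slope between 0.218 and 0.229. Some trial presses reached about 8 N.

I saw no contact with the bystanders or look-alikes, though I made no dedicated final check of them.

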